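# Hold an arcade joystick stick centred in its guide for fitting

## Robot

A 7-joint arm with a two-finger parallel gripper is mounted at the origin on the work surface. World frame = base frame: x ahead of the robot, y to its left, z up, the work surface at z = 0. Lengths are in m, angles in rad, forces in N, time in s.
With the tool pointing down it reaches from about 0.425 to 0.875 m from the base axis. Payload 8.4 kg.
Tool frame: the origin (TCP) lies midway between the tips of the shut fingers; the grasp point (between the pads) lies 19 mm behind it; y points along the fingers, z is the direction in which the jaws open and shut, and the axes are right-handed (so a half turn about y gives the same grasp; the last joint's range is limited). The gripper opens to 87 mm and grips with 3 to 60 N. Pads are 19 mm wide; open, the fingers measure 117 mm over their backs; the gripper's body (75 mm by 190 mm) begins 51 mm behind the grasp point.
Start: joints at [1.183, 0.333, 0.04, 1.465, -0.013, 1.343, -0.059], TCP at [0.185, -0.623, 0.202] pointing down, gripper open.
Joint ranges: [-2.58, 2.58], [-0.38, 2.09], [-1.3, 1.39], [0.25, 2.4], [-1.5, 4.64], [0.08, 2.09], [-2.65, 2.65]. Speed limits (rad/s): [2.22, 2.22, 2.79, 2.79, 3.14, 3.14, 3.14].

## Interface

Orientations are given as [roll, pitch, yaw] about the fixed x, y, z axes, in that order (R = Rz(yaw) Ry(pitch) Rx(roll)).
In Python, from station import manip gives the robot as it stands.
- The arm moves only by the tool arm_command, never from a script. Its argument "commands" is a list that holds one entry, the list of rows, each a list of 4 numbers: the shift along the tool's x, y, z in mm, then the turn about the tool's y in rad. A call has 1 to 5 rows; each row shifts and turns the commanded pose from where the row before left it, along the tool's axes as they then stand; what a row does not reach is not made up. A row lasts 1/10 s, in which the tool goes at most 50 mm and 8.59 degrees, less where a joint would pass 70% of its speed; a pose out of reach is approached as far as the arm can. A call is refused whole if a number of a shift passes 50 or a number of a turn 0.15, either way. A call with a gripper value outside its range is refused whole. "grip" is the gripper command: -1 is fully open, 1 is shut, values between are in proportion, set as the call begins (left out, the last holds). The fingers move at their own pace and stop on an object; "force" is the grip in N (left out, the last holds). Time passes only in rows, so rows that do not move let the fingers close. It gives the time, the measured TCP pose, the force and the opening at its end, in the units of the state.
- manip.sense(): the state, without advancing time (a new reading comes with each control period).
- manip.grab_frame(name): name is "scene" or "top" or "wrist"; returns (picture, depth): 480x640x3 uint8, blue, green, red; 480x640 float32, m along the optical axis (not along the pixel's ray), 0 where there is no reading.
- manip.camera_info(name): a dict with "fx", "fy", "cx", "cy" (pixels), "distortion" ([k1, k2, p1, p2, k3] as OpenCV has them; the pictures are not rectified), "position" and "attitude" of the camera in the world; the wrist camera has in their place "mount" (4x4, takes a point from camera to tool coordinates, whose origin is the TCP and whose axes are the tool frame's). Camera axes: x right, y up, looking along -z (the intrinsics and any distortion apply to the point x, -y, -z); pixel columns grow to the right and rows downward; lengths in m; the calibration is good to about 2 mm. A picture is of the moment at which its call begins: read the wrist's pose just before it. camera_info takes no time and is no camera call.
- manip.job_done(): hands the job in, once; it reports no verdict.
Trained networks look in the newest picture that a camera, given by its name, has taken for a name from the list of things; names that differ only in an ending like _2 or _b are one class to them, and where a whole thing is asked for, a point or a joint stands for the part that bears it (a point fixed in the world has none). Each returns a list of dicts, best first, with "confidence" (0 to 1); they miss things now and then, are a little off and sometimes report something else, mostly with a low value. They report only what shows in the picture. A call takes as long as a camera call. They do not tell look-alikes from the thing itself.
- manip.recognise(camera, thing): "box" ([centre column, centre row, width, height] in pixels, round what is visible of it).
- manip.tip_of(camera, thing): "uv" ([column, row] in pixels: a listed point, or the origin of a listed thing).
The state is a dict: "clock": time; "joints": joint angles; "joint_vel": joint speeds; "joint_efforts": joint torques, N m; "tool_pos": TCP position; "tool_rot": TCP orientation; "force": force on the tool from outside, world axes, zero at the start; "ft_torque": the same for the moment, N m; "gripper_width": opening from 0.0 (shut) to 1.0 (fully open).
Only numpy, scipy, OpenCV 4.12 (cv2) and the standard library are available. Lean on these libraries where they do the work, as an engineer would, in place of code of your own. Each camera call takes 0.05 s, during which the arm holds its last target. There are 200 camera calls.

## Task

Take the yellow-topped joystick stick out of the wooden block, and lower its steel shaft upright through the round guide hole in the arcade controller's panel, never touching the bore of the white guide bushing, until the sprung red dust washer lands on the steel flange and is pushed 10 mm up the shaft. Finish while still holding the stick there, upright, still and centred in the hole, so that its mechanism can be screwed on from below: do not let go. Leave the bottle, the toy robot, the navy box and the screwdriver where they are.

Things in the scene. Friction and masses are not known exactly. Their poses are not given: they have to be found in the camera images.
- stick_grip (a point): centre of the grip of the loose joystick stick, to be grasped here from above. The stick, 70 to 125 g, stands upright in the hole of the wooden block at the start, 125 mm long in all: a bare steel shaft 10 mm in diameter and a yellow plastic top, round, 25 mm in diameter with straight sides from 18 mm below to 18 mm above this point and 6 mm of rounded end above that. z runs up along the shaft; the stick is round, so its yaw means nothing.
- stick_tip (a point): flat lower end of the stick's steel shaft, on its axis, 101 mm below stick_grip; z runs up along the shaft. At the start it rests on the floor of the block's hole.
- stick: the same stick with its washer; origin at the lower end of the shaft (same point as stick_tip), z up along the shaft.
- washer (a joint): how far the red dust washer has been pushed up the shaft, in m: 0 = at rest at the lower stop, 0.020 = upper stop. The washer is a disc 36 mm in diameter and 4 mm thick that slides on the shaft; at rest its underside is 45 mm above the shaft's lower end (56 mm below stick_grip). A spring holds it down: about 0.7 N to start moving, about 1.9 N at 10 mm.
- washer_under (a point): centre of the underside of the red washer; moves with it
- hole (a point): centre of the guide hole, level with the top of the square steel flange (72 x 72 mm) on the controller's panel, 85 mm above the desk; z up. The hole runs straight down: a 28 mm wide recess 2 mm deep, then the white plastic bushing with a bore of 22 mm diameter and 25 mm length, then the empty inside of the box down to the desk.
- bushing: the white plastic guide bushing fixed in the controller, outer diameter 28 mm, bore 22 mm, 25 mm long; origin on the axis at its lower end, 27 mm below the flange top
- controller: arcade controller, a black box with a blue panel, fixed to the desk, 200 (its x) x 320 (its y) mm, panel top 80 mm above the desk, with black and white push-buttons up to 7 mm high on the -y half; origin at the centre of its underside; the guide hole lies at x 0, y +75 mm in its frame
- stand: wooden block, fixed, 90 (x) x 70 (y) x 40 mm high, origin at the centre of its underside; a blind hole 14 mm in diameter and 30 mm deep at its centre holds the stick's shaft
- toy_center (a point): middle of the white toy robot, a bystander, 94 mm wide and 132 mm high, standing on the desk; 60 mm above its underside
- bottle_center (a point): middle of a closed green bottle, a bystander, 62 mm in diameter, 165 mm high, standing on the desk
- keepsake_box_center (a point): middle of a closed navy box, a bystander, 77 x 102 x 62 mm high, on the desk; 30 mm above its underside
- screwdriver_grip (a point): handle of a screwdriver lying on the desk, a bystander, 170 mm long; x runs from the handle to the tip
Not all that is in view belongs to the job. There is more than one size of the stick; the job needs the middle-sized.

How it is judged:
By the outcome, as a careful person would: the job done as asked, in the order asked, and still so for the second after the job is handed in, while the arm keeps its last pose, push and grip.
It also fails if it takes over 46 s, if anything falls off the work surface, if the arm or the gripper's body presses on something with over 40 N, if the wrist force passes 120 N, or if a joint passes its speed limit or range.

## Working session

There is one attempt and no reset: what is moved stays moved. The work goes in short steps, Python scripts to look and compute and a tool call to move; the robot and the scene stay as the last step left them, time stands still between calls to the robot, and variables do not carry over. Pictures are saved under pics/ and viewed, about 8 in all and at most 12, crops included, and the job is handed in when it is done.

Besides the shell and the picture viewer there is one more tool, called after "Emit:" as name([rows], argument=value, ...), one row to a line, values as JSON. arm_command: Moves the arm, as the interface text tells. Its arguments: {"type":"object","properties":{"commands":{"type":"array"},"grip":{"type":"number"},"force":{"type":"number"}},"required":["commands"]}

```bash
ls; mkdir -p pics; cat > h.py <<'E'
import numpy as np, cv2
from scipy.spatial.transform import Rotation as R
from station import manip
def pose(cam,s=None):
    i=manip.camera_info(cam)
    if 'mount' in i:
        s=s or manip.sense(); T=np.eye(4); T[:3,:3]=R.from_euler('xyz',s['tool_rot']).as_matrix(); T[:3,3]=s['tool_pos']
        return i,T@np.array(i['mount'])
    T=np.eye(4); a=np.array(i['attitude'],float)
    T[:3,:3]=a if a.shape==(3,3) else R.from_euler('xyz',a).as_matrix()
    T[:3,3]=i['position']; return i,T
def ray(cam,uv,s=None):
    i,T=pose(cam,s); K=np.array([[i['fx'],0,i['cx']],[0,i['fy'],i['cy']],[0,0,1]])
    p=cv2.undistortPoints(np.array([[uv]],float),K,np.array(i['distortion'],float))[0,0]
    return T[:3,3],T[:3,:3]@np.array([p[0],-p[1],-1])
def at_depth(cam,uv,d,s=None):
    o,v=ray(cam,uv,s); return o+v*d
def at_z(cam,uv,z,s=None):
    o,v=ray(cam,uv,s); return o+v*(z-o[2])/v[2]
def proj(cam,P,s=None):
    i,T=pose(cam,s); K=np.array([[i['fx'],0,i['cx']],[0,i['fy'],i['cy']],[0,0,1]])
    q=(np.atleast_2d(P)-T[:3,3])@T[:3,:3]*[1,-1,-1]
    return cv2.projectPoints(q,np.zeros(3),np.zeros(3),K,np.array(i['distortion'],float))[0][:,0]
E
python3 - <<'E'
from h import *
np.set_printoptions(precision=3,suppress=True)
print(manip.sense())
for c in ['scene','top','wrist']:
    print(c,manip.camera_info(c))
    im,d=manip.grab_frame(c); cv2.imwrite(f'pics/{c}0.png',im); np.save(f'pics/{c}0.npy',d)
    for t in ['stick_grip','hole','stand','stick_tip']:
        for r in manip.tip_of(c,t)[:4]:
            u=r['uv']; dd=d[min(479,max(0,int(u[1]))),min(639,max(0,int(u[0])))]
            print(c,t,np.round(u,1),round(r['confidence'],2),at_depth(c,u,dd))
E
```

```text
pics
{'clock': 0.0, 'joints': array([ 1.183,  0.334,  0.04 ,  1.466, -0.013,  1.343, -0.058]), 'joint_vel': array([-0.002, -0.001, -0.001,  0.   ,  0.001, -0.001,  0.   ]), 'joint_efforts': array([ -0.   , -65.637,   1.335, -40.379,  -0.06 ,   0.045,   0.   ]), 'tool_pos': array([ 0.185, -0.623,  0.201]), 'tool_rot': array([-1.572, -0.   , -2.853]), 'force': array([-0.407,  0.605, -0.302]), 'ft_torque': array([ 0.04 , -0.011, -0.015]), 'gripper_width': 1.0014602247528117}
scene {'fx': 567.9835305188861, 'fy': 567.9835305188861, 'cx': 318.988641135672, 'cy': 245.23456402644265, 'distortion': array([0.007, 0.   , 0.   , 0.   , 0.   ]), 'position': array([ 1.263, -0.635,  0.676]), 'attitude': array([1.011, 0.022, 0.845])}
scene stick_grip [119.  227.6] 0.82 [ 0.333 -0.318  0.156]
scene stick_grip [155.4 266.4] 0.68 [ 0.439 -0.308  0.117]
scene stick_grip [185.8 314.8] 0.59 [ 0.548 -0.317  0.077]
scene hole [328.  232.2] 0.9 [0.518 0.033 0.081]
scene stand [421.3 182.2] 0.69 [0.513 0.333 0.091]
scene stand [163.3 313.4] 0.59 [ 0.47  -0.324  0.037]
scene stick_tip [162.8 312.4] 0.9 [ 0.46
[... 358 characters left out ...]
ray([ 0.222, -0.004, -1.618])}
top stick_grip [479.6 307.4] 0.81 [ 0.429 -0.3    0.136]
top stick_grip [495.8 377. ] 0.74 [ 0.315 -0.299  0.177]
top stick_grip [464.5 250.9] 0.52 [ 0.555 -0.326  0.002]
top hole [286.9 265.8] 0.8 [ 0.542  0.04  -0.   ]
top stand [461.9 318.6] 0.87 [ 0.416 -0.294  0.04 ]
top stick_tip [456.8 262.2] 0.44 [ 0.532 -0.308  0.003]
wrist {'fx': 430.2732476012489, 'fy': 430.2732476012489, 'cx': 318.4358120293579, 'cy': 237.49264105733445, 'distortion': array([0.008, 0.   , 0.   , 0.   , 0.   ]), 'mount': array([[ 0.001, -0.969, -0.248, -0.067],
       [-0.001,  0.248, -0.969, -0.183],
       [ 1.   ,  0.001, -0.001, -0.   ],
       [ 0.   ,  0.   ,  0.   ,  1.   ]])}
```

View pics/scene0.png

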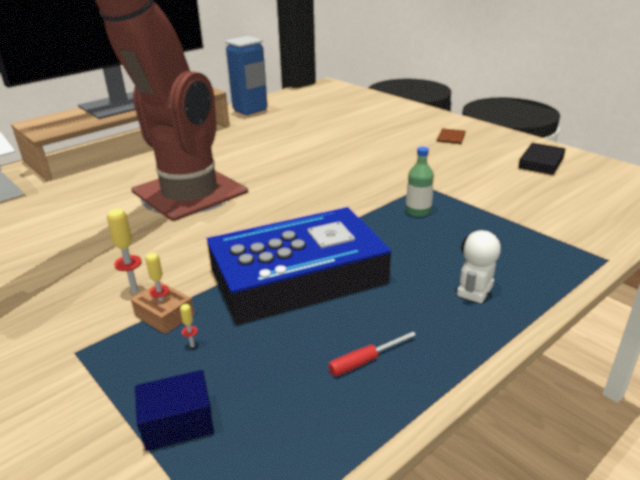

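View pics/top0.png

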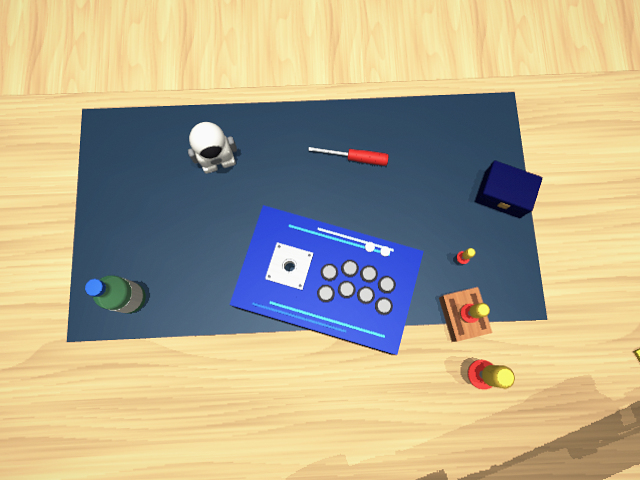

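Three sticks are visible (scene picture): a large one at (119,228), a medium one in the wooden block at (155,266) and a small one at (186,315). The one in the block is both middle-sized and in the stand, so it fits. I'll confirm with a crop and measure both targets.

```bash
python3 - <<'E'
from h import *
np.set_printoptions(precision=4,suppress=True)
a=cv2.imread('pics/scene0.png');b=cv2.imread('pics/top0.png')
c=np.hstack([cv2.resize(a[190:360,90:220],None,fx=3,fy=3,interpolation=2),cv2.resize(b[235:405,430:530],None,fx=3,fy=3,interpolation=2)]);cv2.imwrite('pics/crop.png',c)
def pts(cam,im,d,mask):
    v,u=np.nonzero(mask&(d>0)); return np.array([at_depth(cam,(x,y),d[y,x]) for x,y in zip(u,v)])
for cam,im in(('scene',a),('top',b)):
    d=np.load(f'pics/{cam}0.npy'); h=cv2.cvtColor(im,cv2.COLOR_BGR2HSV)
    yel=((h[...,0]>22)&(h[...,0]<34)&(h[...,1]>170)&(h[...,2]>80)).astype('uint8')
    red=(((h[...,0]<6)|(h[...,0]>174))&(h[...,1]>190)&(h[...,2]>80)).astype('uint8')
    for n,m in(('yel',yel),('red',red)):
        k,l,st,ce=cv2.connectedComponentsWithStats(m)
        for i in range(1,k):
            if st[i,4]>40:
                P=pts(cam,im,d,l==i); 
                if len(P): print(cam,n,ce[i],st[i],np.median(P,0),P.min(0),P.max(0))
# triangulate grip
for us,ut in [((155.4,266.4),(479.6,307.4))]:
    o1,v1=ray('scene',us);o2,v2=ray('top',ut)
    t=np.linalg.lstsq(np.c_[v1,-v2],o2-o1,rcond=None)[0];print('tri',o1+v1*t[0],o2+v2*t[1])
# flange
for cam,im,box in(('top',b,(255,235,325,300)),('scene',a,(300,215,365,255))):
    g=cv2.cvtColor(im,cv2.COLOR_BGR2HSV);x0,y0,x1,y1=box
    m=np.zeros(g.shape[:2],'uint8');m[y0:y1,x0:x1]=((g[...,1]<110)&(g[...,2]>130))[y0:y1,x0:x1]
    k,l,st,ce=cv2.connectedComponentsWithStats(m);i=1+np.argmax(st[1:,4])
    cs=cv2.findContours((l==i).astype('uint8'),0,2)[0];hull=cv2.convexHull(max(cs,key=len))[:,0]
    W=np.array([at_z(cam,p,.085)[:2] for p in hull.astype(float)])
    r=cv2.minAreaRect((W*1000).astype('float32'));print(cam,'flange',r)
print('hole', at_z('top',(286.9,265.8),.085),at_z('scene',(328,232.2),.085))
E
```

```text
top yel [475.9352 310.8981] [470 303  17  15 108] [ 0.4232 -0.2954  0.128 ] [ 0.4132 -0.3118  0.0975] [ 0.4363 -0.2914  0.1351]
top yel [493.2508 375.4622] [483 366  31  22 331] [ 0.3169 -0.2985  0.1664] [ 0.2979 -0.3257  0.1199] [ 0.331  -0.2937  0.1816]
top red [368.3127 157.32  ] [348 149  40  16 275] [ 0.7613 -0.1398  0.0218] [ 0.747  -0.1795  0.0068] [ 0.78   -0.0974  0.03  ]
top red [460.0217 257.2826] [457 252  10  11  46] [ 0.5362 -0.3059  0.0338] [ 0.5268 -0.3167  0.0305] [ 0.5476 -0.2993  0.038 ]
top red [465.9722 310.5972] [461 305  12  14  72] [ 0.4309 -0.2989  0.0587] [ 0.4154 -0.3102  0.055 ] [ 0.4402 -0.2878  0.0627]
top red [478.2663 369.5325] [468 361  24  22 169] [ 0.3248 -0.3042  0.071 ] [ 0.3007 -0.3296  0.0658] [ 0.3376 -0.286   0.0762]
tri [ 0.4318 -0.3049  0.1118] [ 0.4304 -0.3074  0.1124]
top flange ((526.7578735351562, 30.556669235229492), (73.00431060791016, 74.19103240966797), 70.77532958984375)
scene flange ((530.7930908203125, 28.609663009643555), (78.57498931884766, 84.53471374511719), 71.14905548095703)
hole [0.5261 0.0343 0.085 ] [0.5233 0.0284 0.085 ]
```

View pics/crop.png

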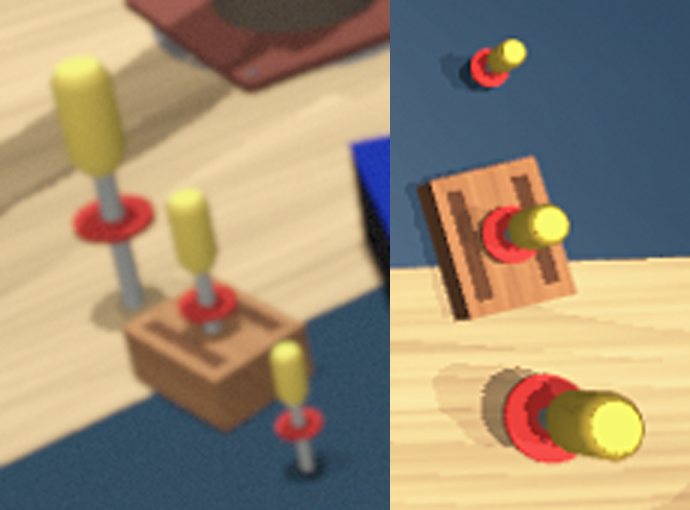

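The crop shows the medium stick upright in the block hole, washer resting just above the block; the other two stand loose. I'm taking the one in the block. Moving above it now.

Emit:
arm_command([
  [[-36,-4,-26,0],[-36,-4,-26,0],[-36,-4,-26,0],[-36,-4,-26,0],[-36,-4,-26,0]],
], grip=-1)

```text
clock: 1.25
tool_pos: [0.3215, -0.4457, 0.2219]
tool_rot: [-1.57, 0.0, -2.853]
force: [0.9, -0.3, 0.9]
gripper_width: 0.999
```

Emit:
arm_command([
  [[-36,0,-26,0],[-36,0,-26,0],[-36,0,-26,0],[-36,0,-26,0],[0,0,0,0]],
])

```text
clock: 1.75
tool_pos: [0.4333, -0.3003, 0.222]
tool_rot: [-1.572, 0.002, -2.843]
force: [-0.2, 0.8, -0.4]
gripper_width: 0.996
```

```bash
cat >> h.py <<'E'
def go(P,s):  # world target of TCP -> tool mm
    return np.round(R.from_euler('xyz',s['tool_rot']).as_matrix().T@(np.array(P)-s['tool_pos'])*1000,1)
E
python3 - <<'E'
from h import *
np.set_printoptions(precision=4,suppress=True)
s=manip.sense();im,d=manip.grab_frame('wrist');cv2.imwrite('pics/w1.png',im)
print(s['clock'],s['tool_pos'],s['tool_rot'],s['force'])
for t in['stick_grip','washer_under','stand']:
    for r in manip.tip_of('wrist',t)[:3]:print(t,r, at_z('wrist',r['uv'],.111,s))
print('proj',proj('wrist',[[.43,-.305,.111],[.43,-.305,.135]],s))
h=cv2.cvtColor(im,cv2.COLOR_BGR2HSV)
yel=((h[...,0]>22)&(h[...,0]<34)&(h[...,1]>150)&(h[...,2]>80)).astype('uint8')
k,l,st,ce=cv2.connectedComponentsWithStats(yel)
for i in range(1,k):
    if st[i,4]>100:
        v,u=np.nonzero((l==i)&(d>0));P=np.array([at_depth('wrist',(x,y),d[y,x],s) for x,y in zip(u,v)])
        T=P[P[:,2]>P[:,2].max()-.002]; print(st[i],ce[i],P.min(0),P.max(0),'top',T.mean(0))
print(go([.430,-.305,.092],s))
E
```

```text
1.75 [ 0.4333 -0.3003  0.222 ] [-1.5717  0.0024 -2.8434] [-0.2294  0.7711 -0.4304]
stick_grip {'uv': [377.0, 86.5], 'confidence': 0.94} [ 0.5332 -0.3092  0.111 ]
stick_grip {'uv': [284.0, 403.6], 'confidence': 0.77} [ 0.2896 -0.3161  0.111 ]
stick_grip {'uv': [322.2, 238.7], 'confidence': 0.76} [ 0.4255 -0.3053  0.111 ]
washer_under {'uv': [295.4, 347.0], 'confidence': 0.83} [ 0.339  -0.3109  0.111 ]
washer_under {'uv': [324.1, 222.0], 'confidence': 0.79} [ 0.4374 -0.3031  0.111 ]
washer_under {'uv': [368.4, 93.3], 'confidence': 0.55} [ 0.5276 -0.3052  0.111 ]
stand {'uv': [324.6, 213.1], 'confidence': 0.68} [ 0.4436 -0.3015  0.111 ]
proj [[323.6128 232.6751]
 [324.046  241.358 ]]
[363  75  27  26 542] [375.9686  87.69  ] [ 0.5277 -0.3205  0.0615] [ 0.5447 -0.3036  0.0896] top [ 0.5364 -0.3121  0.0882]
[ 306  218   37   46 1349] [323.682  241.3803] [ 0.4131 -0.3185  0.0944] [ 0.4378 -0.2943  0.1373] top [ 0.4254 -0.3068  0.1358]Traceback (most recent call last):
  File "<stdin>", line 13, in <module>
  File "h.py", line 17, in at_depth
    o,v=ray(cam,uv,s); return o+v*d
        ~~~^^^^^^^^^^
  File "h.py", line 13, in ray
    i,T=pose(cam,s); K=np.array([[i['fx'],0,i['cx']],[0,i['fy'],i['cy']],[0,0,1]])
        ~~~~^^^^^^^
  File "h.py", line 5, in pose
    i=manip.camera_info(cam)
ValueError: time passes only in moves, steps and waits
```

View pics/w1.png

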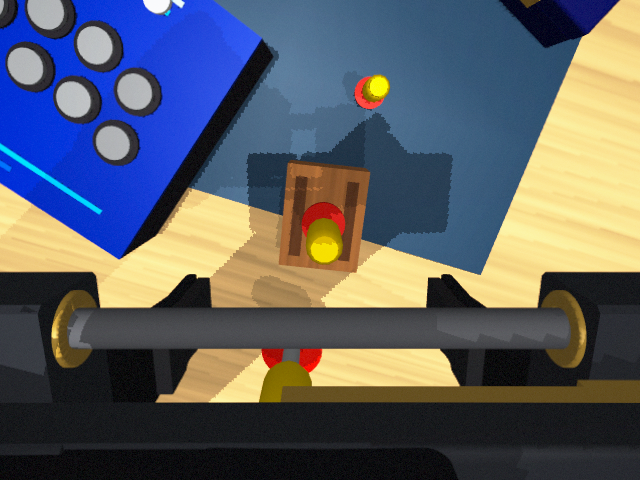

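The wrist picture shows the block stick at (324,241), between the open jaws, with the small one ahead at (376,88) and the large one behind at (290,385). The wrist view puts it at (0.426,-0.306). Descending onto it.

Emit:
arm_command([
  [[8,20,3,0],[0,30,0,0],[0,30,0,0],[0,30,0,0],[0,20,0,0]],
])

```text
clock: 2.45
tool_pos: [0.4202, -0.3127, 0.0894]
tool_rot: [-1.572, -0.002, -2.856]
force: [-0.9, 1.0, 0.7]
gripper_width: 1.001
```

```bash
sed -i 's/^def pose/_C={c:manip.camera_info(c) for c in ("scene","top","wrist")}\ndef pose/; s/i=manip.camera_info(cam)/i=_C[cam]/' h.py
python3 - <<'E'
from h import *
np.set_printoptions(precision=4,suppress=True)
s=manip.sense();im,d=manip.grab_frame('wrist');cv2.imwrite('pics/w2.png',im)
print(s['clock'],s['tool_pos'],s['tool_rot'],s['force'])
h=cv2.cvtColor(im,cv2.COLOR_BGR2HSV)
yel=((h[...,0]>22)&(h[...,0]<34)&(h[...,1]>150)&(h[...,2]>80)).astype('uint8')
k,l,st,ce=cv2.connectedComponentsWithStats(yel)
for i in range(1,k):
    if st[i,4]>100:
        v,u=np.nonzero((l==i)&(d>0));P=np.array([at_depth('wrist',(x,y),d[y,x],s) for x,y in zip(u,v)])
        if len(P):T=P[P[:,2]>P[:,2].max()-.002]; print(st[i],ce[i],P.min(0),P.max(0),'top',T.mean(0))
E
```

```text
2.45 [ 0.4202 -0.3127  0.0894] [-1.5722 -0.0017 -2.8558] [-0.9149  0.9581  0.6731]
[ 372    0   50   46 1759] [395.1387  20.3417] [ 0.5273 -0.3322  0.0004] [ 0.5558 -0.3036  0.0896] top [ 0.5351 -0.3122  0.0882]
[ 272  243   69   65 3574] [306.9894 279.345 ] [ 0.4204 -0.3185  0.0928] [ 0.4378 -0.2942  0.137 ] top [ 0.4294 -0.3053  0.1355]
```

View pics/w2.png

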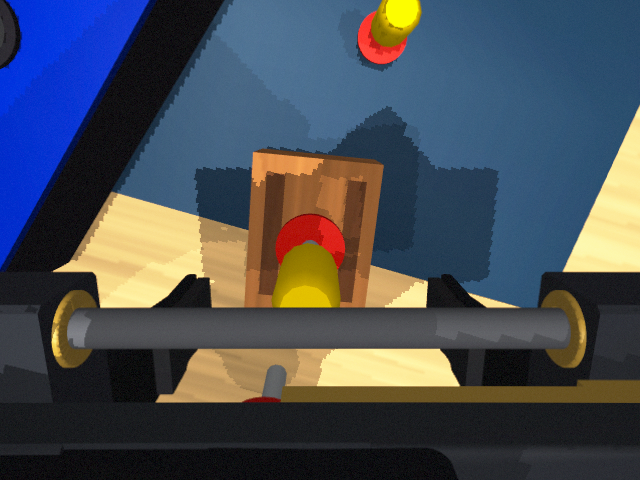

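The picture shows the stick at column 306 while the jaw centre is at about 318, so I correct about 5 mm along the jaws and 7 mm along tool x.

Emit:
arm_command([
  [[-7,-2,-4.5,0],[0,0,0,0],[0,0,0,0]],
])

```text
clock: 2.8
tool_pos: [0.4287, -0.3059, 0.0952]
tool_rot: [-1.569, 0.002, -2.853]
force: [0.2, -0.2, 0.4]
gripper_width: 1.002
```

```bash
cat >> h.py <<'E'
def yellow(cam,im,d,s=None):
    h=cv2.cvtColor(im,cv2.COLOR_BGR2HSV)
    yel=((h[...,0]>22)&(h[...,0]<34)&(h[...,1]>150)&(h[...,2]>80)).astype('uint8')
    k,l,st,ce=cv2.connectedComponentsWithStats(yel)
    for i in range(1,k):
        if st[i,4]>60:
            v,u=np.nonzero((l==i)&(d>0))
            if len(v):
                P=np.array([at_depth(cam,(x,y),d[y,x],s) for x,y in zip(u,v)]);T=P[P[:,2]>P[:,2].max()-.002]
                print(cam,st[i],ce[i],P.min(0),P.max(0),'top',T.mean(0))
E
python3 - <<'E'
from h import *
np.set_printoptions(precision=4,suppress=True)
s=manip.sense();im,d=manip.grab_frame('wrist');cv2.imwrite('pics/w3.png',im)
print(s['clock'],s['tool_pos'],s['tool_rot'],s['force']); yellow('wrist',im,d,s)
E
```

```text
2.8 [ 0.4287 -0.3059  0.0952] [-1.5688  0.0016 -2.8527] [ 0.2498 -0.218   0.3748]
wrist [ 378   21   49   51 1791] [402.4009  45.8241] [ 0.5275 -0.3311  0.0009] [ 0.5637 -0.3034  0.0897] top [ 0.5361 -0.3121  0.0883]
wrist [ 287  261   62   47 2272] [317.618  287.4428] [ 0.4225 -0.3176  0.0926] [ 0.4378 -0.2942  0.1364] top [ 0.4336 -0.3045  0.1351]
```

Emit:
arm_command([
  [[2.5,3,0,0],[0,0,0,0]],
])

```text
clock: 3.05
tool_pos: [0.4247, -0.3063, 0.0906]
tool_rot: [-1.571, -0.0, -2.853]
force: [-0.1, -0.9, 0.3]
gripper_width: 1.005
```

Emit:
arm_command([
  [[0,0,0,0],[0,0,0,0],[0,0,0,0],[0,0,0,0],[0,0,0,0]],
], grip=1, force=30)

```text
clock: 3.55
tool_pos: [0.4253, -0.306, 0.0906]
tool_rot: [-1.571, 0.0, -2.853]
force: [-0.4, -0.5, -0.4]
gripper_width: 0.631
```

Emit:
arm_command([
  [[0,0,0,0],[0,0,0,0],[0,0,0,0]],
])

```text
clock: 3.85
tool_pos: [0.4253, -0.3061, 0.0906]
tool_rot: [-1.571, 0.0, -2.853]
force: [0.5, 0.5, -0.8]
gripper_width: 0.355
```

Emit:
arm_command([
  [[0,0,0,0],[0,0,0,0],[0,0,0,0]],
])

```text
clock: 4.15
tool_pos: [0.4253, -0.306, 0.0906]
tool_rot: [-1.571, -0.0, -2.853]
force: [-0.4, 0.1, -0.3]
gripper_width: 0.274
```

Emit:
arm_command([
  [[0,-10,0,0],[0,-15,0,0],[0,-25,0,0],[0,-30,0,0],[0,-30,0,0]],
])

```text
clock: 4.65
tool_pos: [0.4251, -0.3058, 0.2022]
tool_rot: [-1.571, 0.0, -2.853]
force: [-0.1, -0.3, -1.0]
gripper_width: 0.274
```

Emit:
arm_command([
  [[0,-20,0,0],[0,0,0,0],[0,0,0,0]],
])

```text
clock: 4.95
tool_pos: [0.4253, -0.306, 0.2208]
tool_rot: [-1.57, 0.0, -2.853]
force: [-0.1, 0.3, -1.6]
gripper_width: 0.278
```

```bash
python3 - <<'E'
from h import *
np.set_printoptions(precision=4,suppress=True)
s=manip.sense();print(s['clock'],s['tool_pos'],s['tool_rot'],s['force'],s['gripper_width'])
im,d=manip.grab_frame('wrist');cv2.imwrite('pics/w4.png',im)
for t in['stick_tip','washer_under','stick_grip']: print(t,manip.tip_of('wrist',t)[:2])
e=R.from_euler('xyz',s['tool_rot']).as_matrix()[:,1]
print('expect tip,grip',proj('wrist',[s['tool_pos']+e*.082,s['tool_pos']+e*.037,s['tool_pos']-e*.019],s))
a,da=manip.grab_frame('scene');cv2.imwrite('pics/s4.png',a)
tp,dt=manip.grab_frame('top');cv2.imwrite('pics/t4.png',tp)
print('scene exp',proj('scene',[s['tool_pos']+e*.082,s['tool_pos']-e*.019]))
c=cv2.resize(a[120:330,40:320],None,fx=2,fy=2,interpolation=2);cv2.imwrite('pics/c4.png',np.hstack([c[:, :440],cv2.resize(im[80:360,200:440],(360,420))]))
E
```

```text
4.95 [ 0.4253 -0.306   0.2208] [-1.5704  0.0003 -2.8528] [-0.099   0.2762 -1.6154] 0.2778287119888089
stick_tip [{'uv': [360.3, 81.3], 'confidence': 0.97}]
washer_under [{'uv': [362.8, 84.1], 'confidence': 0.86}, {'uv': [322.3, 256.7], 'confidence': 0.72}]
stick_grip [{'uv': [281.0, 392.0], 'confidence': 0.86}, {'uv': [370.5, 73.6], 'confidence': 0.83}]
expect tip,grip [[318.5401 236.1782]
 [318.6418 256.8293]
 [318.8389 296.8288]]
scene exp [[150.3618 252.4919]
 [139.4922 201.7297]]
```

View pics/c4.png

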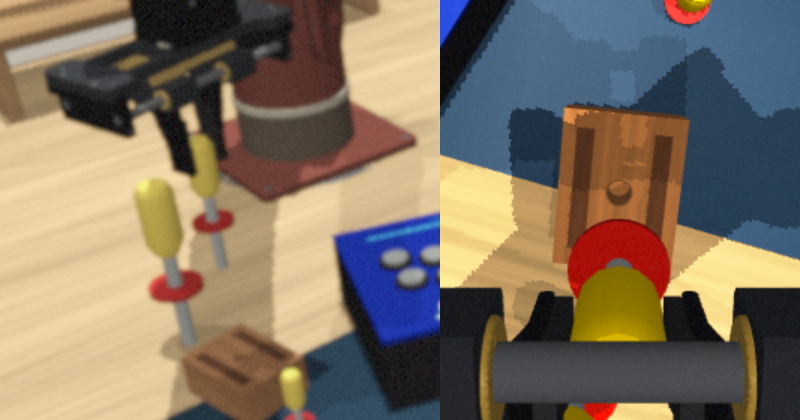

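Stick grasped upright and lifted clear. The washer centre is about where expected on the tool axis and the block hole is empty. Moving to 40 mm short of the hole so the wrist camera can see it.

Emit:
arm_command([
  [[-10,-2,-18,0],[-19,-2,-36,0],[-19,-2,-36,0],[-19,-2,-36,0],[-19,-2,-36,0]],
])

```text
clock: 5.75
tool_pos: [0.4615, -0.1246, 0.2304]
tool_rot: [-1.571, -0.0, -2.853]
force: [0.9, 0.0, -0.5]
gripper_width: 0.275
```

Emit:
arm_command([
  [[-19,0,-36,0],[-19,0,-36,0],[-19,0,-36,0],[-10,0,-24,0],[0,0,0,0]],
])

```text
clock: 6.25
tool_pos: [0.4881, 0.0239, 0.2304]
tool_rot: [-1.572, 0.0, -2.846]
force: [-0.2, -0.5, -1.0]
gripper_width: 0.274
```

Emit:
arm_command([
  [[0,0,0,0],[0,0,0,0],[0,0,0,0]],
])

```text
clock: 6.55
tool_pos: [0.4881, 0.0181, 0.2304]
tool_rot: [-1.571, -0.0, -2.855]
force: [-0.0, -0.2, -0.5]
gripper_width: 0.275
```

```bash
cat >> h.py <<'E'
def flange(cam,im,s=None,z=.085,smax=110,vmin=110):
    g=cv2.cvtColor(im,cv2.COLOR_BGR2HSV); m=((g[...,1]<smax)&(g[...,2]>vmin)).astype('uint8')
    x,y=proj(cam,[[.527,.031,.085]],s)[0].astype(int); w=np.zeros_like(m); w[max(0,y-90):y+90,max(0,x-90):x+90]=1
    k,l,st,ce=cv2.connectedComponentsWithStats(m*w); i=1+np.argmax(st[1:,4])
    cs=cv2.findContours((l==i).astype('uint8'),0,2)[0];h=cv2.convexHull(max(cs,key=len))[:,0]
    W=np.array([at_z(cam,p,z,s)[:2] for p in h.astype(float)])*1000
    return st[i],cv2.minAreaRect(W.astype('float32'))
E
python3 - <<'E'
from h import *
np.set_printoptions(precision=4,suppress=True)
s=manip.sense();print(s['clock'],s['tool_pos'],s['tool_rot'],s['force'],s['gripper_width'])
im,d=manip.grab_frame('wrist');cv2.imwrite('pics/w5.png',im)
for t in['hole','bushing','washer_under']:
    for r in manip.tip_of('wrist',t)[:2]:print(t,r,at_z('wrist',r['uv'],.085,s))
print(proj('wrist',[[.527,.031,.085]],s)); print(flange('wrist',im,s))
E
```

```text
6.55 [0.4881 0.0181 0.2304] [-1.5708 -0.0004 -2.8549] [-0.0373 -0.2486 -0.4905] 0.2749683289262723
hole {'uv': [318.7, 163.4], 'confidence': 0.9} [0.5271 0.0294 0.085 ]
bushing {'uv': [315.8, 158.6], 'confidence': 0.75} [0.5299 0.0325 0.085 ]
washer_under {'uv': [320.9, 255.4], 'confidence': 0.72} [0.458  0.0072 0.085 ]
[[316.5769 162.9219]]
(array([ 252,   95,  132,  133, 8564], dtype=int32), ((526.113037109375, 29.969947814941406), (72.38123321533203, 72.2850570678711), 70.84888458251953))
```

View pics/w5.png

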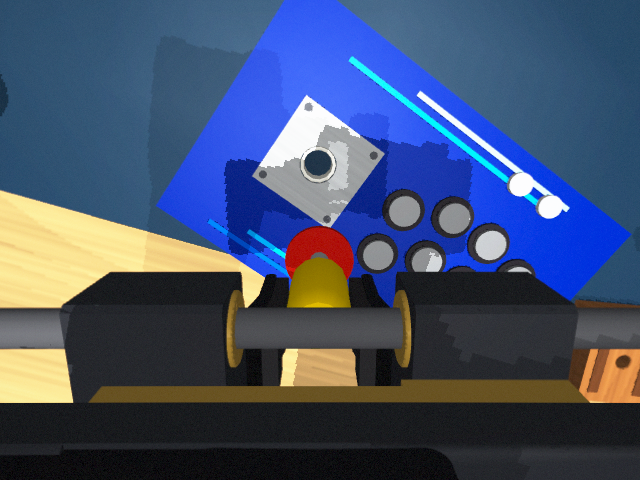

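The wrist picture shows the flange at (318,162) with the bore clear, and the stick held with its washer at (319,255). The flange square fits as 72.4x72.3 mm, centred at (526.1, 30.0) mm. Next I measure the stick's axis in the tool frame (offset and tilt) before inserting.

```bash
cat >> h.py <<'E'
def redmask(im):
    h=cv2.cvtColor(im,cv2.COLOR_BGR2HSV);m=(((h[...,0]<8)|(h[...,0]>172))&(h[...,1]>150)&(h[...,2]>50)).astype('uint8');return m
def comp_near(m,uv,r=25):
    k,l,st,ce=cv2.connectedComponentsWithStats(m);b=[i for i in range(1,k) if st[i,4]>25]
    i=min(b,key=lambda i:np.hypot(*(ce[i]-uv)));return l==i,st[i],ce[i]
def toolpts(s,P):
    M=R.from_euler('xyz',s['tool_rot']).as_matrix();return s['tool_pos']+np.array(P)@M.T
def circ(y,r,ox=0,oz=0):
    t=np.linspace(0,2*np.pi,60);return np.c_[ox+r*np.cos(t),0*t+y,oz+r*np.sin(t)]
E
cat > ax.py <<'E'
from h import *
from scipy.optimize import least_squares
np.set_printoptions(precision=4,suppress=True)
s=manip.sense();out=[]
def sil(cam,P):  # predicted mask extents
    return proj(cam,toolpts(s,P),s)
import sys
for cam in('wrist','scene','top'):
    im,d=manip.grab_frame(cam);cv2.imwrite(f'pics/ax_{cam}{s["clock"]:.2f}.png',im)
    W=np.r_[circ(.0356,.018),circ(.0316,.018)]; pu=sil(cam,W)
    m,st,ce=comp_near(redmask(im),pu.mean(0)); v,u=np.nonzero(m)
    print(cam,'red meas u',u.min(),u.max()+1,'v',v.min(),v.max()+1,' pred u',pu.min(0)[0],pu.max(0)[0],'v',pu.min(0)[1],pu.max(0)[1])
    if cam=='wrist':
        M=R.from_euler('xyz',s['tool_rot']).as_matrix();er=cv2.erode(m.astype('uint8'),np.ones((5,5)));v,u=np.nonzero(er&(d>0))
        P=(np.array([at_depth(cam,(x,y),d[y,x],s) for x,y in zip(u,v)])-s['tool_pos'])@M
        c,*_=np.linalg.lstsq(np.c_[P[:,0],P[:,2],np.ones(len(P))],P[:,1],rcond=None);print('washer plane y=ax+bz+c',c,len(P))
    h=cv2.cvtColor(im,cv2.COLOR_BGR2HSV);ym=((h[...,0]>20)&(h[...,0]<34)&(h[...,1]>150)&(h[...,2]>60)).astype('uint8')
    Y=np.r_[circ(-.002,.0125),circ(-.010,.0125)];py=sil(cam,Y)
    m,st,ce=comp_near(ym,py.mean(0)); v,u=np.nonzero(m)
    e0,e1=sil(cam,[[0,-.001,0],[0,-.019,0]])
    print('  yellow box',st,'ce',ce,'pred axis y=-1',e0,'grip',e1)
    if cam=='scene':
        for r in range(st[1],st[1]+st[3],3):
            c=u[v==r]; t=(r-e0[1])/(e1[1]-e0[1]); print('   row',r,'mid',(c.min()+c.max())/2,'w',len(c),'pred',e0[0]+t*(e1[0]-e0[0]))
        t0=sil(cam,[[0,.0806,0]])[0];print('  pred tip',t0)
        x,y=map(int,t0);cv2.imwrite('pics/axcrop.png',cv2.resize(im[y-85:y+15,x-60:x+60],None,fx=6,fy=6,interpolation=2));print('crop org',x-60,y-85)
E
python3 ax.py
```

```text
wrist red meas u 285 354 v 226 279  pred u 284.2131180756785 353.09484649019146 v 224.6031674199442 292.1192899093342
washer plane y=ax+bz+c [ 0.0064 -0.0067  0.0315] 1486
  yellow box [ 287  257   64   51 2570] ce [318.6183 285.6233] pred axis y=-1 [318.7633 281.5225] grip [318.8387 296.8291]
scene red meas u 305 320 v 176 183  pred u 302.29186553086134 320.70445176262666 v 173.3627643104637 183.1432550836998
  yellow box [307 140  12  26 129] ce [312.8217 152.8605] pred axis y=-1 [310.977 161.852] grip [310.6962 153.1309]
   row 140 mid 313.0 w 2 pred 310.27335103197066
   row 143 mid 314.0 w 6 pred 310.3699566266922
   row 146 mid 314.5 w 7 pred 310.4665622214137
   row 149 mid 314.5 w 3 pred 310.5631678161352
   row 152 mid 313.0 w 4 pred 310.6597734108567
   row 155 mid 313.5 w 6 pred 310.75637900557825
   row 158 mid 311.0 w 7 pred 310.85298460029975
   row 161 mid 313.5 w 4 pred 310.94959019502124
   row 164 mid 311.5 w 6 pred 311.04619578974274
  pred tip [312.1905 199.5427]
crop org 252 114
top red meas u 348 389 v 149 166  pred u 281.26842534779854 303.48079035317045 v 265.1785705374904 287.40935876926534
  yellow box [463 248  12  11  66] ce [467.6212 253.8939] pred axis y=-1 [291.1195 272.8439] grip [290.4048 270.9442]
```

View pics/axcrop.png

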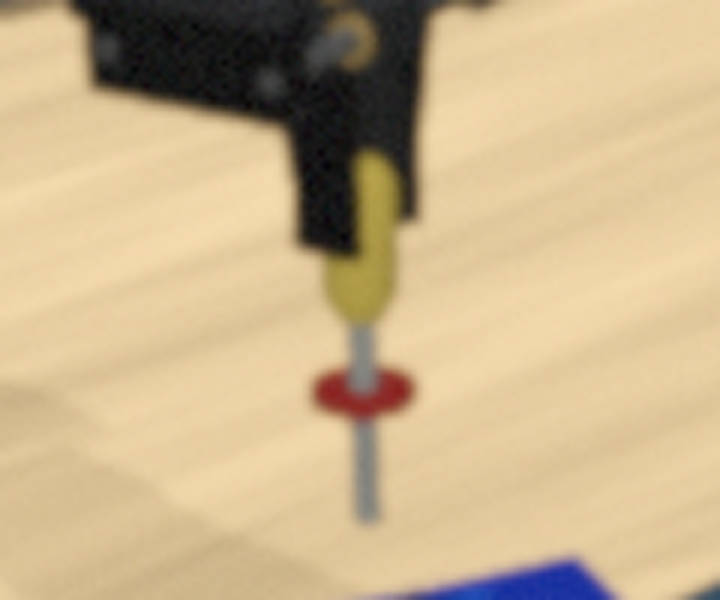

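The stick is upright (axis slope 0.031 against a predicted 0.032, washer plane within 0.4°) and sits on the tool axis to within 0.7 mm. Moving over the hole, then down to just above the flange.

Emit:
arm_command([
  [[-20,0,-0.5,0],[-20.3,0,-0.6,0],[0,0,0,0],[0,0,0,0]],
])

```text
clock: 7.3
tool_pos: [0.5263, 0.032, 0.2302]
tool_rot: [-1.572, -0.001, -2.852]
force: [0.1, 0.2, -1.8]
gripper_width: 0.271
```

Emit:
arm_command([
  [[0,20,0,0],[0,20,0,0],[0,12,0,0],[0,0,0,0],[0,0,0,0]],
])

```text
clock: 7.8
tool_pos: [0.5265, 0.0318, 0.1792]
tool_rot: [-1.571, 0.0, -2.853]
force: [-0.4, -0.1, -0.5]
gripper_width: 0.277
```

```bash
python3 - <<'E'
from h import *
np.set_printoptions(precision=4,suppress=True)
s=manip.sense();print(s['clock'],s['tool_pos'],s['tool_rot'],s['force'],s['gripper_width'])
print('to go',go([.5261-0,.0300,.1776],s))
W=np.r_[circ(.0356,.018),circ(.0316,.018)]
ims=[]
for cam in('wrist','top'):
    im,d=manip.grab_frame(cam);cv2.imwrite(f'pics/b_{cam}.png',im)
    pu=proj(cam,toolpts(s,W),s);m,st,ce=comp_near(redmask(im),pu.mean(0));v,u=np.nonzero(m)
    print(cam,'red',u.min(),u.max()+1,v.min(),v.max()+1,'pred',pu.min(0),pu.max(0))
    try: print(flange(cam,im,s))
    except Exception as e: print(e)
    x,y=proj(cam,[[.526,.03,.085]],s)[0].astype(int);r=110 if cam=='wrist' else 55
    ims.append(cv2.resize(im[max(0,y-r):y+r,x-r:x+r],(400,400),interpolation=2));print(x,y)
cv2.imwrite('pics/b.png',np.hstack(ims))
E
```

```text
7.8 [0.5265 0.0318 0.1792] [-1.5706  0.0003 -2.853 ] [-0.3945 -0.0595 -0.4531] 0.2766749882689566
to go [0.9 1.6 1.6]
wrist red 285 354 226 279 pred [284.2137 224.6032] [353.0954 292.1192]
(array([ 246,  157,  151,  129, 7559], dtype=int32), ((526.105712890625, 29.946624755859375), (72.27896881103516, 72.36073303222656), 70.85398864746094))
320 233
top red 348 389 149 166 pred [275.5915 249.1624] [296.3232 269.7954]
(array([ 198,  246,   28,  109, 2006], dtype=int32), ((471.3077392578125, 175.16749572753906), (201.31488037109375, 48.15497970581055), 0.6163479089736938))
289 265
```

View pics/b.png

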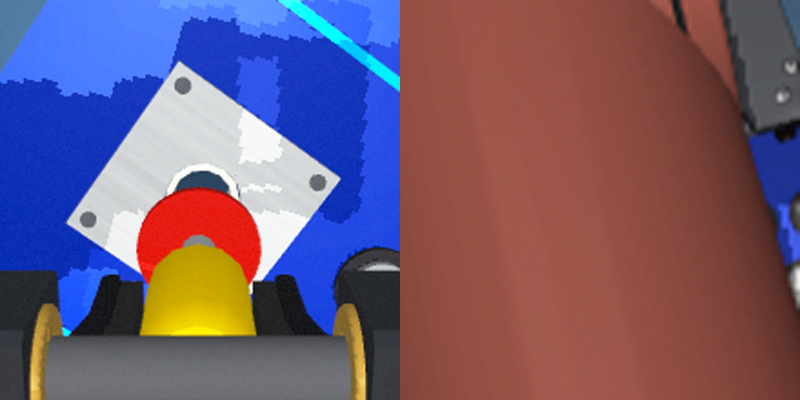

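The picture shows the flange and recess centred at column 321, with the washer at 319.5. The top camera is blocked by the arm. Correcting by 1.2 mm and lowering into the bore, stopping with the washer just above the flange.

Emit:
arm_command([
  [[0.4,0,1.2,0],[0,0,0,0],[0,0,0,0],[0,0,0,0]],
])

```text
clock: 8.3
tool_pos: [0.5265, 0.0306, 0.1787]
tool_rot: [-1.571, 0.0, -2.853]
force: [0.6, -0.1, -1.7]
gripper_width: 0.274
```

Emit:
arm_command([
  [[0,10,0,0],[0,10,0,0],[0,10,0,0],[0,10,0,0],[0,10,0,0]],
])

```text
clock: 8.8
tool_pos: [0.5262, 0.0306, 0.1274]
tool_rot: [-1.571, -0.001, -2.853]
force: [-0.3, -0.1, -0.9]
gripper_width: 0.274
```

Emit:
arm_command([
  [[0,0,0,0],[0,0,0,0],[0,0,0,0]],
])

```text
clock: 9.1
tool_pos: [0.5268, 0.0307, 0.129]
tool_rot: [-1.571, 0.001, -2.853]
force: [-0.3, 0.5, -1.0]
gripper_width: 0.271
```

```bash
cat > chk.py <<'E'
from h import *
np.set_printoptions(precision=4,suppress=True)
s=manip.sense();print(s['clock'],s['tool_pos'],s['tool_rot'],s['force'],s['gripper_width'])
W=np.r_[circ(.0356,.018),circ(.0316,.018)]; M=R.from_euler('xyz',s['tool_rot']).as_matrix()
ims=[]
for cam in('wrist','scene'):
    im,d=manip.grab_frame(cam);cv2.imwrite(f'pics/c_{cam}{s["clock"]:.2f}.png',im)
    pu=proj(cam,toolpts(s,W),s);m,st,ce=comp_near(redmask(im),pu.mean(0));v,u=np.nonzero(m)
    print(cam,'red',u.min(),u.max()+1,v.min(),v.max()+1,'pred0',pu.min(0),pu.max(0))
    if cam=='wrist':
        v,u=np.nonzero(cv2.erode(m.astype('uint8'),np.ones((5,5)))&(d>0))
        P=np.array([at_depth(cam,(x,y),d[y,x],s) for x,y in zip(u,v)]);Q=(P-s['tool_pos'])@M
        c=np.linalg.lstsq(np.c_[Q[:,0],Q[:,2],np.ones(len(Q))],Q[:,1],rcond=None)[0]
        print('washer top tool y',np.median(Q[:,1]),'world z',np.median(P[:,2]),'plane',c)
        # washer centre: fit circle to front/side hull
        yt=np.median(Q[:,1]); cs=max(cv2.findContours(m.astype('uint8'),0,1)[0],key=len)[:,0].astype(float)
        zt=(s['tool_pos']+M[:,1]*yt)[2]
        H=np.array([at_z(cam,p,zt,s) for p in cs]);H=(H-s['tool_pos'])@M
        from scipy.optimize import least_squares
        H=H[H[:,0]<0]
        f=least_squares(lambda p:np.hypot(H[:,0]-p[0],H[:,2]-p[1])-.0182,[0,0],loss='soft_l1',f_scale=.0003);o=f.x
        print('washer centre tool x,z mm',o*1000,'world',toolpts(s,[o[0],yt,o[1]]),'rms',np.sqrt(np.mean(f.fun**2))*1000)
    g=cv2.cvtColor(im,cv2.COLOR_BGR2HSV)
    try:
        st,r=flange(cam,im,s);print('flange',st,r)
    except Exception as e:print(e)
    x,y=proj(cam,[[.526,.03,.09]],s)[0].astype(int);r=120 if cam=='wrist' else 50
    ims.append(cv2.resize(im[max(0,y-r):y+r,x-r:x+r],(400,400),interpolation=2))
cv2.imwrite('pics/c.png',np.hstack(ims))
E
python3 chk.py
```

```text
9.1 [0.5268 0.0307 0.129 ] [-1.5707  0.0007 -2.8528] [-0.2702  0.549  -0.9613] 0.27122683481429194
wrist red 285 354 226 279 pred0 [284.2137 224.6033] [353.0954 292.1193]
washer top tool y 0.031390283014236846 world z 0.09763977643336688 plane [ 0.0063 -0.007   0.0314]
washer centre tool x,z mm [0.5723 0.158 ] world [0.5264 0.0304 0.0976] rms 6.265603656551149
flange [ 230  163  178  127 9403] ((526.1116333007812, 30.01005744934082), (72.27783966064453, 72.45327758789062), 70.88236236572266)
scene red 324 339 226 233 pred0 [321.0395 222.7254] [338.8575 233.4223]
flange [  240   142   180   106 10796] ((357.73748779296875, 166.19607543945312), (494.0170593261719, 542.4508056640625), 45.20545959472656)
```

View pics/c.png

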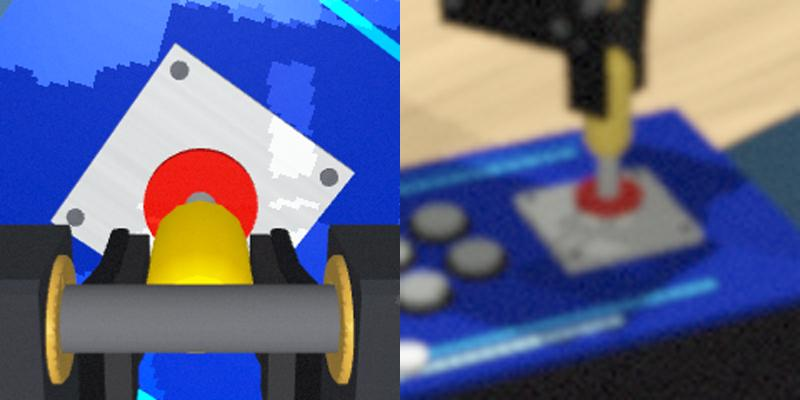

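Insertion is clean: washer centre (526.4, 30.4) against flange centre (526.1, 30.0), underside about 8.5 mm above the flange. Lowering slowly to contact and compression.

Emit:
arm_command([
  [[0.4,3,0.3,0],[0,4,0,0],[0,3.5,0,0],[0,2.5,0,0],[0,2.5,0,0]],
])

```text
clock: 9.7
tool_pos: [0.5263, 0.0301, 0.1129]
tool_rot: [-1.571, 0.0, -2.853]
force: [0.6, -0.4, 0.8]
gripper_width: 0.277
```

Emit:
arm_command([
  [[0,0,0,0],[0,0,0,0],[0,0,0,0]],
])

```text
clock: 10.0
tool_pos: [0.5263, 0.0302, 0.1132]
tool_rot: [-1.571, 0.0, -2.853]
force: [0.8, -0.6, 1.5]
gripper_width: 0.276
```

```bash
python3 chk.py; python3 - <<'E'
from h import *
s=manip.sense();im,d=manip.grab_frame('wrist')
P=[at_depth('wrist',(x,y),d[y,x],s)[2] for x,y in [(300,190),(340,205),(360,210),(280,200)]]
print('flange z by depth',P)
E
```

```text
10.0 [0.5263 0.0302 0.1132] [-1.5707  0.0002 -2.8529] [ 0.787  -0.6122  1.4873] 0.2756532359217201
wrist red 284 355 230 284 pred0 [284.2138 224.6032] [353.0955 292.1192]
washer top tool y 0.02396566936215395 world z 0.08924792267013432 plane [ 0.0032 -0.006   0.024 ]
washer centre tool x,z mm [0.5742 0.1141] world [0.5258 0.0299 0.0892] rms 6.156150542106845
flange [ 227  170  180  129 9913] ((526.1282958984375, 30.003585815429688), (72.25047302246094, 72.43169403076172), 70.88611602783203)
scene red 323 338 229 237 pred0 [320.8017 229.3769] [338.4885 240.1642]
flange [ 240  142   81   89 5391] ((250.73260498046875, 126.856201171875), (206.12356567382812, 488.9189147949219), 55.14207458496094)
flange z by depth [np.float64(0.08559054384262313), np.float64(0.08480727181201009), np.float64(0.08477347099985391), np.float64(0.08531403409828472)]
```

Two measurements agree: the washer is 7.4 mm up. Pushing 2.6 mm more.

Emit:
arm_command([
  [[0,1.3,0,0],[0,1.3,0,0],[0,0,0,0],[0,0,0,0],[0,0,0,0]],
])

```text
clock: 10.65
tool_pos: [0.5263, 0.0301, 0.1105]
tool_rot: [-1.571, 0.0, -2.853]
force: [0.9, -1.6, 1.1]
gripper_width: 0.272
```

```bash
python3 chk.py
```

```text
10.65 [0.5263 0.0301 0.1105] [-1.5707  0.0001 -2.8529] [ 0.937  -1.596   1.1443] 0.27232457678279204
wrist red 284 355 231 287 pred0 [284.2139 224.6032] [353.0956 292.1193]
washer top tool y 0.02118389729289947 world z 0.08932805384421452 plane [ 0.003  -0.0029  0.0212]
washer centre tool x,z mm [0.5334 0.1414] world [0.5258 0.0298 0.0893] rms 6.028683646460477
flange [  227   171   180   130 10005] ((526.1820068359375, 29.973730087280273), (72.2436752319336, 72.43502807617188), 70.88993835449219)
scene red 323 338 229 237 pred0 [320.8188 230.505 ] [338.4837 241.3076]
flange [ 240  142   81   89 5387] ((250.73260498046875, 126.856201171875), (206.12356567382812, 488.9189147949219), 55.14207458496094)
```

View pics/c.png

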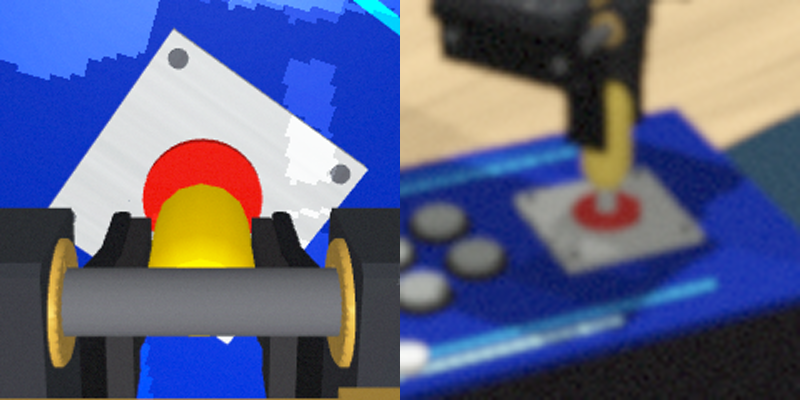

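The washer is flat on the flange and 10.2 mm up, centred within 0.4 mm. One still row to check that the force reading settles, then I hand it in.

Emit:
arm_command([
  [[0,0,0,0],[0,0,0,0],[0,0,0,0]],
])

```text
clock: 11.05
tool_pos: [0.5262, 0.0302, 0.1105]
tool_rot: [-1.571, 0.0, -2.853]
force: [0.1, -1.4, 1.5]
gripper_width: 0.271
```

```bash
python3 - <<'E'
from h import *
s=manip.sense();print(s['clock'],s['tool_pos'],s['force'],s['joint_vel'].round(3)); print(manip.job_done())
E
```

```text
11.05 [0.52620926 0.03019423 0.11048152] [ 0.09951847 -1.42890939  1.49764277] [-0.    -0.    -0.001 -0.002  0.001  0.001  0.   ]
the job is handed in; nothing more can be done
None
```

I took the middle-sized stick out of the wooden block and lowered it upright through the guide hole. The washer is now pushed about 10 mm up the shaft. I handed the job in at about 11 s, with the stick still held at 30 N.

- **Washer:** in the last wrist picture it lies flat on the flange and is about 10.2 mm up. The tool height gives 10.1 mm.
- **Centring:** the washer centre is within 0.4 mm of the flange centre, against about 6 mm of clearance in the bore.
- **Upright and still:** the tool is vertical and the joint speeds are near zero. I measured the stick's own tilt, under 0.5°, just before insertion and not again.
- **Bore contact:** the forces stayed near noise on the way down, so I saw no sign of touching the bushing. The shaft inside the bore cannot be seen directly.
- **Two checks that didn't agree or work:**
  - A small sideways force of about 1.4 N in y remained at the end. It is probably sensor noise or washer friction on the flange, but I did not find the cause.
  - The top camera was blocked by the arm and the scene camera's flange fit failed, so the centring rests on the wrist camera alone.

I did not touch the bottle, toy robot, navy box or screwdriver.

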